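Bench check of two rebuilt brake levers

TASK

Two rebuilt hydraulic brake levers stand on the bench with their outlets plugged: first the left one, then the right one, push the lever in towards its bar with the outside of your fingers until it will go no further, hold it there for a full second to see whether it stops short of the grip, and let it spring right out again. Do not pinch the lever or let the fingers touch the bar or its grip, and leave the jar, pliers and hex key where they are. Finish with a fingertip resting lightly from above on the reservoir cap of the lever that went all the way in to its grip, and stay there touching it so that I can see which one failed.

Things in the scene. Friction and masses are not known exactly. Their poses are not given: they have to be found in the camera images.
- unit_1: One of two brake levers alike in looks, each on its own grey bench stand bolted down; one is on the left, one on the right, which is which changes. Origin: on the bench straight below the bar's axis; z up, y along the bar to its clamped end (robot's left), x from lever to bar, away from the robot. In mm: base plate x -45 to 45, y -45 to 87, 10 thick; clamp post y 58 to 82, up to z 128.
- grip_1: Level handlebar stub of unit_1, 22 dia, with a black rubber grip 31 dia (38 at the end flanges) from y -117 to +2 mm. Origin on the bar's axis, 105 mm above the bench; axes as unit_1. Not to be touched by the fingers.
- blade_1: Aluminium lever blade, 10 mm thick, 15 high (z 97 to 113), nothing under it but the base. Origin: middle of its finger part's outer face, where the finger backs push, 85 from the pivot; own x square to that face, towards the bar. Flat from y -22 to +16, 17 mm ball end at y -34. At rest the origin is at x -76, y -59, z 105 in unit_1, own x turned -0.60 rad about z from the unit's.
- lever_1 (a joint): Lever of unit_1, upright pivot at x -40, y 18 mm in unit_1. 0 at rest; grows as the lever goes in (positive about z); springs back to 0. At the blade's origin 3 N starts it, 6 N holds it at the bar. A sound one goes hard at 0.34, some 26 mm short of the grip; a failed one goes on to 0.60, where the blade meets the grip. Both stops are hard.
- cap_1: Black oblong cap of the fluid reservoir of unit_1, 40 x 50 mm, 6 thick, fixed. Origin: centre of its flat top, at x -30, y 46, z 144 mm in the frame of unit_1; z up. The reservoir and cylinder below it fill x -48 to -10, y 22 to 70.
- unit_2: One of two brake levers alike in looks, each on its own grey bench stand bolted down; one is on the left, one on the right, which is which changes. Origin: on the bench straight below the bar's axis; z up, y along the bar to its clamped end (robot's left), x from lever to bar, away from the robot. In mm: base plate x -45 to 45, y -45 to 87, 10 thick; clamp post y 58 to 82, up to z 128.
- grip_2: Level handlebar stub of unit_2, 22 dia, with a black rubber grip 31 dia (38 at the end flanges) from y -117 to +2 mm. Origin on the bar's axis, 105 mm above the bench; axes as unit_2. Not to be touched by the fingers.
- blade_2: Aluminium lever blade, 10 mm thick, 15 high (z 97 to 113), nothing under it but the base. Origin: middle of its finger part's outer face, where the finger backs push, 85 from the pivot; own x square to that face, towards the bar. Flat from y -22 to +16, 17 mm ball end at y -34. At rest the origin is at x -76, y -59, z 105 in unit_2, own x turned -0.60 rad about z from the unit's.
- lever_2 (a joint): Lever of unit_2, upright pivot at x -40, y 18 mm in unit_2. 0 at rest; grows as the lever goes in (positive about z); springs back to 0. At the blade's origin 3 N starts it, 6 N holds it at the bar. A sound one goes hard at 0.34, some 26 mm short of the grip; a failed one goes on to 0.60, where the blade meets the grip. Both stops are hard.
- cap_2: Black oblong cap of the fluid reservoir of unit_2, 40 x 50 mm, 6 thick, fixed. Origin: centre of its flat top, at x -30, y 46, z 144 mm in the frame of unit_2; z up. The reservoir and cylinder below it fill x -48 to -10, y 22 to 70.
- screw_jar: Small white jar with a red screw cap, 50 mm dia, 66 high, standing behind the gap between the two stands; origin: centre of its underside. Bystander, to be left alone.
- hex_key: Black hex key, 28 x 82 x 6 mm, lying in front of the right stand; origin: centre of its underside. Bystander, to be left alone.
- pliers: Side-cutting pliers with orange grips, 63 x 156 x 14 mm, lying in front of the stands; origin: centre of its underside. Bystander, to be left alone.

How it is judged:
By the outcome, as a careful person would: the job done as asked, in the order asked, and still so for the second after the job is handed in, while the arm keeps its last pose, push and grip.
It also fails if it takes over 64 s, if anything falls off the work surface, if the arm or the gripper's body presses on something with over 40 N, if the wrist force passes 120 N, or if a joint passes its speed limit or range.

ROBOT

A 6-joint arm with a two-finger parallel gripper is mounted at the origin on the work surface; the furniture and walls round the work are solid. World frame = base frame: x ahead of the robot, y to its left, z up, the work surface at z = 0. Lengths are in mm, angles in rad, forces in N, time in s.
With the tool pointing down it reaches from about 275 to 1000 mm from the base axis. Payload 8.4 kg.
Tool frame: the origin (TCP) lies midway between the tips of the shut fingers; the grasp point (between the pads) lies 19 mm behind it; z points along the fingers, y is the direction in which the jaws open and shut (so a half turn about z gives the same grasp; the last joint's range is limited). The gripper opens to 85 mm and grips with 20 to 120 N. Pads are 22 mm wide; open, the fingers measure 114 mm over their backs; the gripper's body (76 mm by 85 mm) begins 54 mm behind the grasp point. The pads swing forward as they close: fully open they stand 13 mm farther back than shut.
Start: joints at [1.167, 0.353, 1.633, -0, 1.155, -0.002], TCP at [244.421, 575.227, 231.281] pointing down, gripper open.
Joint ranges: [-2.63, 2.63], [-0.92, 2.1], [0.06, 2.66], [-1.3, 4.44], [0, 2.69], [-3.02, 3.02]. Speed limits (rad/s): [2.22, 2.22, 2.79, 3.14, 3.14, 3.14].

INTERFACE

Orientations are given as [roll, pitch, yaw] about the fixed x, y, z axes, in that order (R = Rz(yaw) Ry(pitch) Rx(roll)).
In Python, from rig import r gives the robot as it stands. The module is installed in compiled form; this text tells all that it offers.
- The arm moves only by the tool drive_tool, never from a script. Its argument "moves" is a list of rows, each a list of 3 entries, a list of its own where there are three numbers: the closure, from 0 (fully open) to 1 (shut), then the shift along the tool's x, y, z in cm, then the turn about the tool's z in degrees. In form: [[claw, [dx, dy, dz], roll], ...]. A call has 1 to 12 rows; each row is the pose to reach, as a shift and turn from the pose measured when the call began, along the tool's axes at that moment; what a row does not reach only later rows make up. A row lasts 1/8 s, in which the tool goes at most 62.5 mm and 10.7 degrees, less where a joint would pass 70% of its speed; a pose out of reach is approached as far as the arm can. A call with a gripper value outside its range is refused whole. The fingers move at their own pace and stop on an object; "grip_force" is the grip in N (left out, the last holds). Time passes only in rows, so rows that repeat a pose let the fingers close. It gives the time, the measured TCP pose, the force and the opening at its end, in the units of the state.
- r.sense(): the state, without advancing time (a new reading comes with each control period).
- r.grab_frame(name): name is "scene" or "top" or "wrist"; returns a dict with "color" (384x512x3 uint8, red, green, blue), "fx", "fy", "cx", "cy" (pixels), "pose" (4x4, takes a point from camera to world coordinates); the wrist camera has in their place "hand_eye" (4x4, takes a point from camera to tool coordinates, whose origin is the TCP and whose axes are the flange's). Camera axes: x right, y up, looking along -z (the intrinsics and any distortion apply to the point x, -y, -z); pixel columns grow to the right and rows downward; lengths in mm; the calibration is good to about 2 mm. A picture is of the moment at which its call begins: read the wrist's pose just before it. There is no depth.
- r.sign_off(): hands the job in, once; it reports no verdict.
Trained networks look in the newest picture that a camera, given by its name, has taken for a name from the list of things; names that differ only in an ending like _2 or _b are one class to them, and where a whole thing is asked for, a point or a joint stands for the part that bears it (a point fixed in the world has none). Each returns a list of dicts, best first, with "score" (0 to 1); they miss things now and then, are a little off and sometimes report something else, mostly with a low value. They report only what shows in the picture. A call takes as long as a camera call.
- r.outline_of(thing, camera): "mask" (384x512 bool, what is visible of it) and "at" ([column, row] in pixels, amid what is visible of it).
- r.spot_point(thing, camera): "at" ([column, row] in pixels: a listed point, or the origin of a listed thing).
The state is a dict: "clock": time; "qpos": joint angles; "qvel": joint speeds; "joint_efforts": joint torques, N m; "eef_pos": TCP position; "tcp_rot": TCP orientation; "contact_force": force on the tool from outside, world axes, zero at the start; "wrist_torque": the same for the moment, N m; "opening": opening from 0.0 (shut) to 1.0 (fully open).
Only numpy, scipy, OpenCV 4.12 (cv2) and the standard library are available. Lean on these libraries where they do the work, as an engineer would, in place of code of your own. Each camera call takes 0.05 s, during which the arm holds its last target.

## Working session

There is one attempt and no reset: what is moved stays moved. The work goes in short steps, Python scripts to look and compute and a tool call to move; the robot and the scene stay as the last step left them, time stands still between calls to the robot, and variables do not carry over. Pictures are saved under pics/ and viewed, and the job is handed in when it is done.

Besides the shell and the picture viewer there is one more tool, called after "Call:" as name([rows], argument=value, ...), one row to a line, values as JSON. drive_tool: Moves the arm, as the interface text tells. Its arguments: {"type":"object","properties":{"moves":{"type":"array"},"grip_force":{"type":"number"}},"required":["moves"]}

```bash
mkdir -p pics; ls
cat > h.py <<'E'
from rig import r
import numpy as np, cv2
def save(f,n):
    cv2.imwrite('pics/'+n+'.png',cv2.cvtColor(f['color'],cv2.COLOR_RGB2BGR))
def ray(f,px,pose=None):
    P=f['pose'] if pose is None else pose
    d=np.array([(px[0]-f['cx'])/f['fx'],-(px[1]-f['cy'])/f['fy'],-1.0])
    return P[:3,3],P[:3,:3]@d
def atz(f,px,z,pose=None):
    o,d=ray(f,px,pose); return o+d*(z-o[2])/d[2]
def proj(f,p,pose=None):
    P=f['pose'] if pose is None else pose
    c=P[:3,:3].T@(np.array(p)-P[:3,3])
    return np.array([f['cx']+f['fx']*c[0]/-c[2], f['cy']-f['fy']*c[1]/-c[2]])
E
python3 - <<'E'
from h import *
np.set_printoptions(precision=1,suppress=True)
s=r.sense();print(s)
for n in('scene','top'):
    f=r.grab_frame(n);save(f,n+'0');print(n,{k:f[k] for k in f if k!='color'})
    for t in('cap_1','blade_1','unit_1','grip_1','screw_jar','hex_key','pliers'):
        for d in r.spot_point(t,n)[:4]: print(t,d['score'],d['at'])
E
```

```text
pics
{'clock': 0.0, 'qpos': array([ 1.2,  0.4,  1.6,  0. ,  1.2, -0. ]), 'qvel': array([-0.,  0., -0.,  0., -0.,  0.]), 'joint_efforts': array([  0. , -60.5, -34.2,   0. ,   0. ,   0. ]), 'eef_pos': array([244.2, 574.8, 230.6]), 'tcp_rot': array([-3.1, -0. ,  2.7]), 'contact_force': array([ 0. , -0.7,  1. ]), 'wrist_torque': array([-0. , -0. , -0.1]), 'opening': 0.997859313162684}
scene {'fx': 429.85237901909125, 'fy': 429.85237901909125, 'cx': 261.43151476991767, 'cy': 197.44061437926533, 'pose': array([[   0.8,    0.4,   -0.5,   29. ],
       [  -0.6,    0.5,   -0.6, -622.2],
       [   0. ,    0.7,    0.7,  754.3],
       [   0. ,    0. ,    0. ,    1. ]])}
cap_1 0.88 [295.6, 199.3]
cap_1 0.63 [235.2, 145.7]
cap_1 0.33 [241.5, 253.6]
blade_1 0.52 [310.8, 252.4]
blade_1 0.49 [240.0, 193.9]
unit_1 0.88 [255.3, 199.7]
unit_1 0.74 [315.9, 256.3]
grip_1 0.76 [252.0, 165.6]
grip_1 0.66 [252.1, 200.0]
grip_1 0.64 [318.6, 220.2]
hex_key 0.38 [281.7, 283.9]
pliers 0.86 [242.4, 251.2]
top {'fx': 425.1306015426639, 'fy': 425.1306015426639, 'cx': 248.69239424106178, 'cy': 199.13657093698038, 'pose': array([[  -0. ,    1. ,   -0.2,  278.5],
       [  -1. ,   -0. ,   -0. , -126.6],
       [  -0. ,    0.2,    1. , 1048.9],
       [   0. ,    0. ,    0. ,    1. ]])}
blade_1 0.67 [315.5, 222.8]
blade_1 0.6 [209.6, 221.8]
hex_key 0.54 [299.1, 243.4]
pliers 0.88 [240.7, 242.8]
```

Run:
```python
import cv2
for n in('scene0','top0'):
    im=cv2.imread(f'pics/{n}.png'); 
    c=im[90:350,130:450]; cv2.imwrite(f'pics/{n}z.png',cv2.resize(c,None,fx=2.3,fy=2.3,interpolation=cv2.INTER_CUBIC))
```

```text
(no output)
```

View pics/scene0z.png

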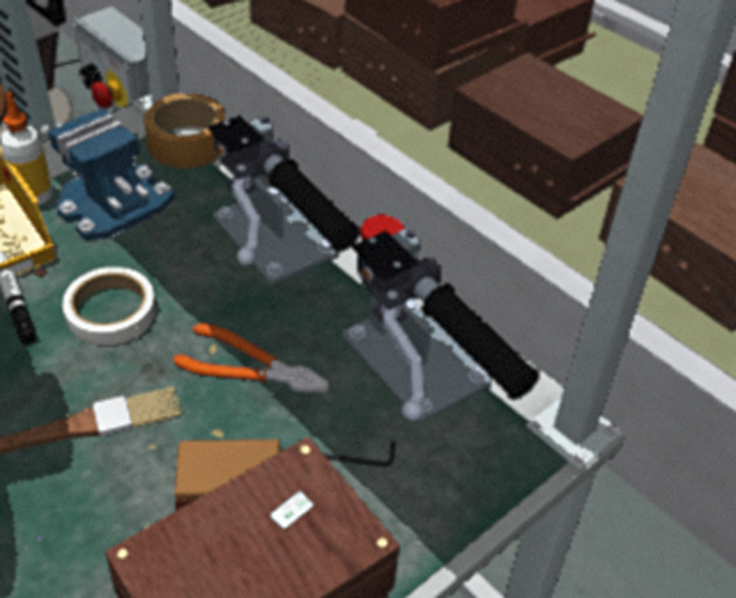

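View pics/top0z.png

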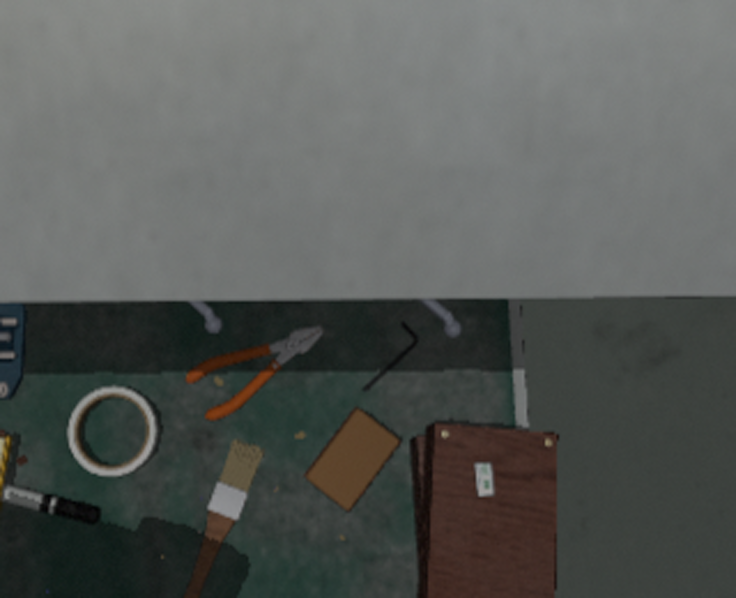

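```bash
python3 - <<'E'
from h import *
np.set_printoptions(precision=1,suppress=True)
f=r.grab_frame('scene')
for nm,px,z in(('capR',(295.6,199.3),144),('capL',(235.2,145.7),144),('blR',(310.8,252.4),105),('blL',(240,193.9),105)): print(nm,atz(f,px,z))
t=r.grab_frame('top')
for nm,px,z in(('blR',(315.5,222.8),105),('blL',(209.6,221.8),105),('shelfedge@300',(250,220),300),('shelf@400',(250,220),400),('@500',(250,220),500)): print(nm,atz(t,px,z))
np.set_printoptions(precision=4)
print(f['pose'],t['pose'])
E
cp pics/scene0.png pics/s.png; python3 -c "
import cv2
for n in('scene0','top0'): cv2.imwrite('pics/%sf.png'%n,cv2.resize(cv2.imread('pics/%s.png'%n),None,fx=1.5,fy=1.5))"
```

```text
capR [ 501.6 -169.1  144. ]
capL [517.7  59.7 144. ]
blR [ 451.4 -269.9  105. ]
blL [447.6 -48.4 105. ]
blR [ 443.  -271.7  105. ]
blL [447.1 -33.4 105. ]
shelfedge@300 [ 415.  -124.9  300. ]
shelf@400 [ 396.8 -125.1  400. ]
@500 [ 378.5 -125.4  500. ]
[[   0.7699    0.4313   -0.4704   28.9632]
 [  -0.6381    0.5275   -0.5608 -622.1799]
 [   0.0063    0.732     0.6813  754.2983]
 [   0.        0.        0.        1.    ]] [[  -0.0069    0.9738   -0.2273  278.5184]
 [  -1.       -0.0082   -0.0048 -126.5569]
 [  -0.0065    0.2273    0.9738 1048.8977]
 [   0.        0.        0.        1.    ]]
```

View pics/scene0f.png

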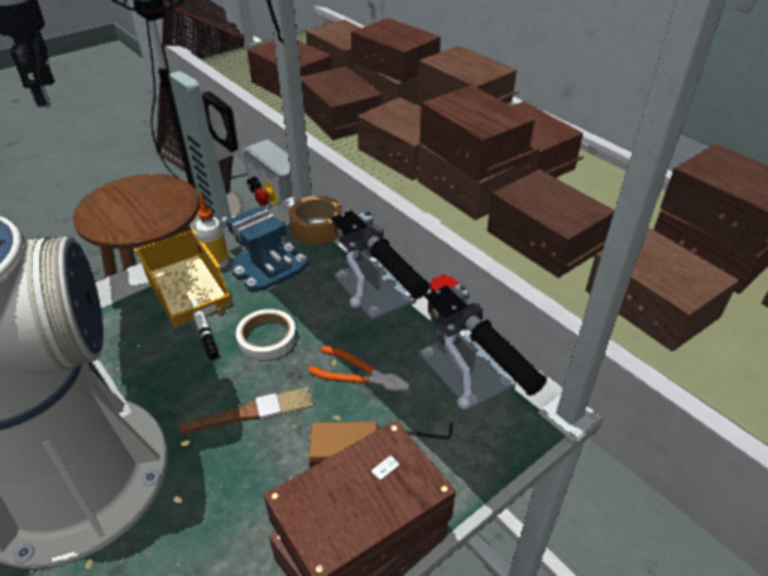

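View pics/top0f.png

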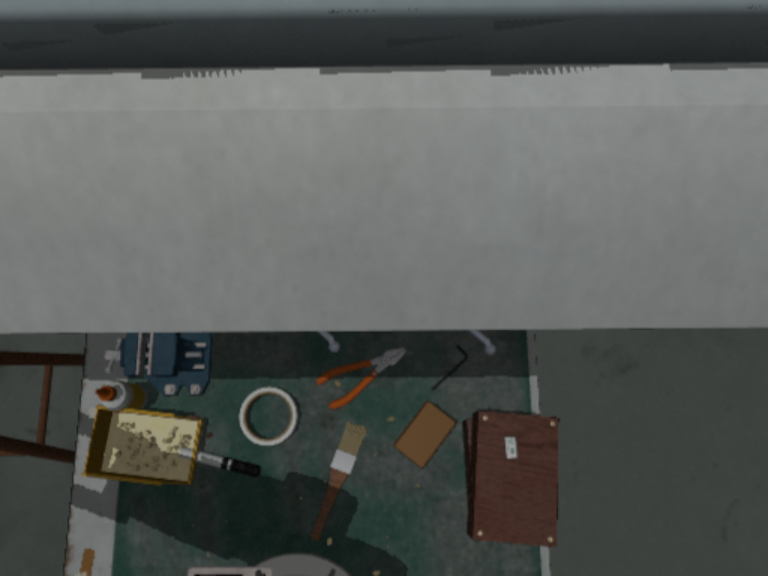

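```bash
cat >> h.py <<'E'
from scipy.spatial.transform import Rotation as Ro
def tool(s=None):
    s=s or r.sense(); T=np.eye(4); T[:3,:3]=Ro.from_euler('xyz',s['tcp_rot']).as_matrix(); T[:3,3]=s['eef_pos']; return T
def rel(p,toolyang=None,T=None):
    "cm shift in tool axes to world p, and turn deg about tool z so that tool y points at world angle toolyang"
    T=tool() if T is None else T
    d=T[:3,:3].T@(np.array(p)-T[:3,3])/10
    a=None
    if toolyang is not None:
        cur=np.arctan2(T[1,1],T[0,1]); a=-np.degrees((toolyang-cur+np.pi)%(2*np.pi)-np.pi)
    return d,a
def st():
    s=r.sense(); T=tool(s)
    print('t %.2f'%s['clock'],'p',s['eef_pos'].round(1),'yang %.4f'%np.arctan2(T[1,1],T[0,1]),'F',s['contact_force'].round(1),'op %.3f'%s['opening'],'q',s['qpos'].round(2))
    return s
E
python3 - <<'E'
from h import *
np.set_printoptions(precision=3,suppress=True)
s=st();print(tool(s))
f=r.grab_frame('wrist');save(f,'w0');print({k:f[k] for k in f if k!='color'})
print(rel([390,-60,260],-0.3), rel([390,-60,300],-0.3))
E
```

```text
t 0.90 p [244.4 575.2 231.3] yang 1.1690 F [ 0.8 -0.   0.6] op 1.001 q [ 1.17  0.35  1.63 -0.    1.16 -0.  ]
[[ -0.92    0.391   0.    244.444]
 [  0.391   0.92    0.    575.216]
 [ -0.      0.     -1.    231.288]
 [  0.      0.      0.      1.   ]]
{'fx': 322.4499729996804, 'fy': 322.4499729996804, 'cx': 258.30720903781685, 'cy': 189.88125917506548, 'hand_eye': array([[  -0.001,    0.957,    0.289,   73.578],
       [   1.   ,    0.001,   -0.001,    0.78 ],
       [  -0.001,    0.289,   -0.957, -142.418],
       [   0.   ,    0.   ,    0.   ,    1.   ]])}
(array([-38.24 , -52.771,  -2.87 ]), np.float64(84.16985168061683)) (array([-38.24 , -52.771,  -6.87 ]), np.float64(84.16985168061683))
```

View pics/w0.png

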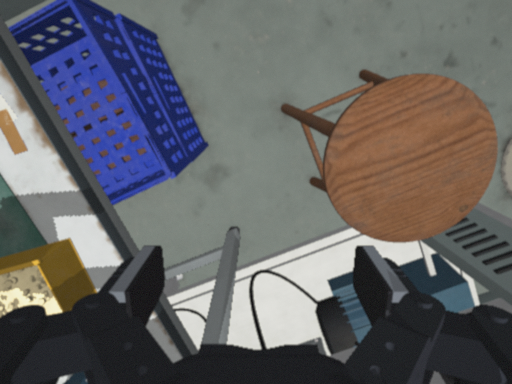

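Run:
```python
from h import *
np.set_printoptions(precision=3,suppress=True)
d,a=rel([400,-40,270],-0.2); print(d,a)
```

```text
[-38.378 -50.539  -3.87 ] 78.4402737293086
```

Call:
drive_tool([
  [1,[-3.2,-4.2,-0.6],6.5],
  [1,[-6.4,-8.4,-1.2],13],
  [1,[-9.6,-12.6,-1.8],19.5],
  [1,[-12.8,-16.8,-2.4],26],
  [1,[-16,-21,-3],32.5],
  [1,[-19.2,-25.2,-3.6],39],
  [1,[-22.4,-29.4,-3.9],45.5],
  [1,[-25.6,-33.6,-3.9],52],
  [1,[-28.8,-37.8,-3.9],58.5],
  [1,[-32,-42,-3.9],65],
  [1,[-35.2,-46.3,-3.9],71.5],
  [1,[-38.4,-50.5,-3.9],78],
])

```text
clock: 2.45
eef_pos: [400.6, -41.5, 270.7]
tcp_rot: [3.14, -0.0, 1.374]
contact_force: [1.1, 0.7, 0.2]
opening: -0.0
```

Call:
drive_tool([
  [1,[0,0,0],0],
  [1,[0,0,0],0],
])

```text
clock: 2.7
eef_pos: [400.3, -41.4, 270.7]
tcp_rot: [3.141, -0.001, 1.374]
contact_force: [-0.1, 1.0, -0.3]
opening: 0.001
```

```bash
cat > look.py <<'E'
import sys
from h import *
np.set_printoptions(precision=1,suppress=True)
n=sys.argv[1]
s=st();T=tool(s);f=r.grab_frame('wrist');P=T@f['hand_eye']
save(f,n); np.savez('pics/'+n+'.npz',P=P,k=[f['fx'],f['fy'],f['cx'],f['cy']],img=f['color'])
im=cv2.imread('pics/%s.png'%n); cv2.imwrite('pics/%sf.png'%n,cv2.resize(im,None,fx=1.5,fy=1.5,interpolation=cv2.INTER_CUBIC))
for t,z in(('cap_1',144),('blade_1',105),('unit_1',0),('grip_1',105)):
    for d in r.spot_point(t,'wrist')[:3]: print(t,'%.2f'%d['score'],np.array(d['at']),atz(f,d['at'],z,P))
E
python3 look.py w1
```

```text
t 2.70 p [400.3 -41.4 270.7] yang -0.1967 F [-0.1  1.  -0.3] op 0.001 q [-0.1 -0.1  2.   0.   1.2  0.1]
cap_1 0.90 [374.7  25.3] [511.1  62.3 144. ]
cap_1 0.81 [391.9 287.3] [ 505.7 -168.6  144. ]
blade_1 0.72 [311.  156.5] [453.6 -36.2 105. ]
unit_1 0.86 [372.7 259.4] [ 530.9 -224.1    0. ]
unit_1 0.85 [355.9  90.4] [533.1  11.    0. ]
unit_1 0.29 [391.3 286.9] [ 553.4 -274.7    0. ]
grip_1 0.94 [388.   85.8] [532.1  14.5 105. ]
grip_1 0.77 [400.8 303.6] [ 526.9 -220.5  105. ]
grip_1 0.65 [408.7 157.5] [546.3 -55.8 105. ]
```

View pics/w1f.png

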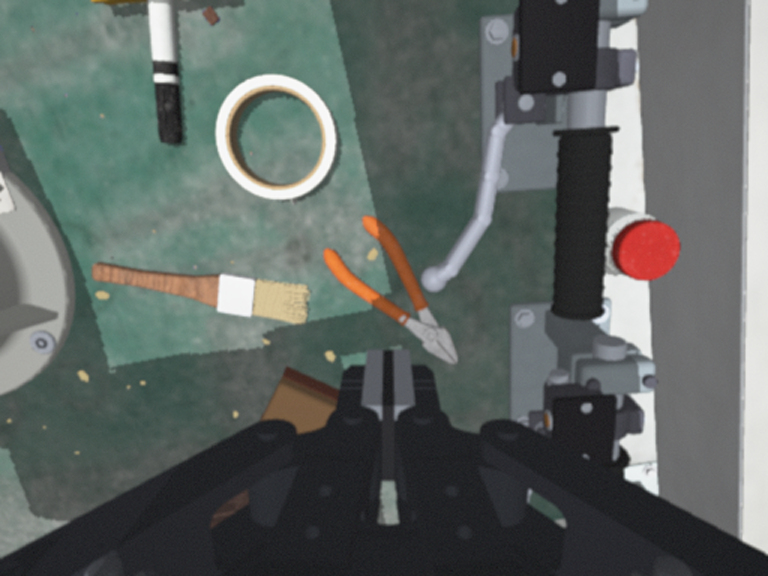

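```bash
cat >> h.py <<'E'
from scipy.optimize import least_squares
def fitpts(obs):
    "obs: list (unit xyz, world xyz)"
    def res(v):
        c,s_=np.cos(v[2]),np.sin(v[2]); R=np.array([[c,-s_],[s_,c]])
        return np.concatenate([R@np.array(u[:2])+v[:2]-np.array(w[:2]) for u,w in obs])
    q=least_squares(res,[500,0,0]); return q.x,q.fun.reshape(-1,2)
def u2w(v,p):
    c,s_=np.cos(v[2]),np.sin(v[2]); p=np.array(p,float)
    return np.array([v[0]+c*p[0]-s_*p[1],v[1]+s_*p[0]+c*p[1]]+list(p[2:]))
def blade(th,loc=(0,0)):
    "unit xy of blade-frame point loc at lever angle th, and blade x angle in unit"
    o=np.array([-36.,-77.]); c,s_=np.cos(th),np.sin(th)
    o=np.array([[c,-s_],[s_,c]])@o+[-40,18]
    a=-0.6+th; return o+np.array([[np.cos(a),-np.sin(a)],[np.sin(a),np.cos(a)]])@np.array(loc,float),a
E
python3 - <<'E'
from h import *
np.set_printoptions(precision=3,suppress=True)
z=np.load('pics/w1.npz');f=dict(zip(('fx','fy','cx','cy'),z['k']));P=z['P']
w=lambda px,h:atz(f,np.array(px)/1.5,h,P)
ball=blade(0,(5,-34))[0]
obs=[((-30,46),atz(f,(374.7,25.3),144,P)),(ball,w((433,279),105)),((0,2),w((587,129),105)),((0,-117),w((580,314),105))]
for o in obs: print(o)
v,e=fitpts(obs);print(v,e)
# overlay
im=cv2.imread('pics/w1f.png')
def dr(p,c):
    x=proj(f,p,P)*1.5; cv2.circle(im,tuple(int(a) for a in x),3,c,-1)
for p in [(-45,-45,10),(45,-45,10),(-45,87,10),(0,2,105),(0,-117,105),(-50,21,144),(-10,21,144),(-50,71,144)]+[(*blade(0,q)[0],113) for q in((0,-22),(0,0),(0,16),(10,0),(5,-34))]: dr(u2w(v,p),(0,0,255))
cv2.imwrite('pics/o1.png',im)
E
```

```text
((-30, 46), array([511.078,  62.253, 144.   ]))
(array([-91.071, -89.885]), array([427.401, -61.231, 105.   ]))
((0, 2), array([535.107,  13.695, 105.   ]))
((0, -117), array([ 520.863, -105.155,  105.   ]))
[534.423  12.198  -0.148] [[ 0.479 -0.124]
 [ 3.656 -1.996]
 [-0.388  0.481]
 [-3.747  1.64 ]]
```

View pics/o1.png

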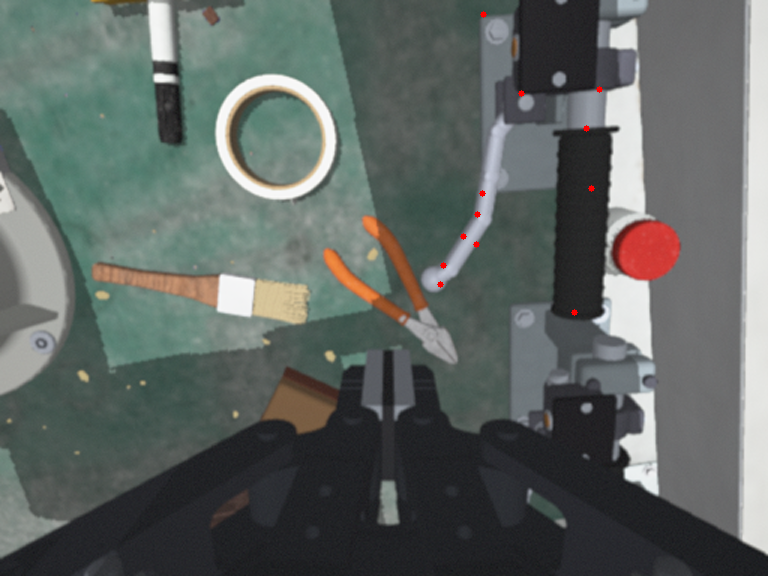

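Run:
```python
from h import *
im=cv2.imread('pics/w1.png'); c=im[0:230,270:440]; cv2.imwrite('pics/z1.png',cv2.resize(c,None,fx=3.4,fy=2.6,interpolation=cv2.INTER_CUBIC) if 0 else cv2.resize(c,None,fx=2.6,fy=2.6,interpolation=cv2.INTER_CUBIC))
```

```text
(no output)
```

View pics/z1.png

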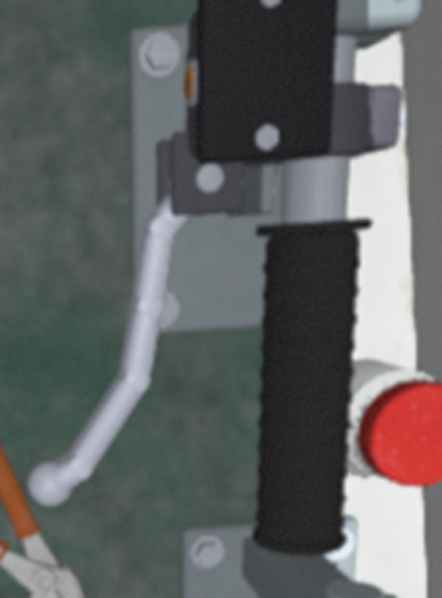

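Run:
```python
from h import *
np.set_printoptions(precision=2,suppress=True)
z=np.load('pics/w1.npz');f=dict(zip(('fx','fy','cx','cy'),z['k']));P=z['P']
w=lambda px,h:atz(f,np.array(px)/2.6+[270,0],h,P)
obs=[((-30,46),atz(f,(374.7,25.3),144,P)),((-45,87),w((131,29),10)),((-45,-45),w((136,332),10)),((-50,21),w((190,159),143)),((-10,21),w((333,158),143)),((0,2),w((314,228),105)),((0,-117),w((300,542),105))]
v,e=fitpts(obs);print(v);print(e)
print('ball meas in', w((48,483),105),'pred',u2w(v,blade(0,(5,-34))[0]))
print('pivot bolt', [ (h,w((210,178),h)) for h in(115,125,135)],u2w(v,(-40,18)))
for nm,px in(('bend',(135,380)),('faceouter',(100,408)),('inner',(115,425))): print(nm,w(px,113))
for q in((0,-22),(0,0),(0,16),(10,0)): print(q,u2w(v,blade(0,q)[0]))
im=cv2.imread('pics/z1.png')
def dr(p,c):
    x=(proj(f,p,P)-[270,0])*2.6; cv2.circle(im,tuple(int(a) for a in x),2,c,-1)
for p in [(-45,-45,10),(45,-45,10),(-45,87,10),(0,2,105),(0,-117,105),(-50,21,144),(-10,21,144),(-50,71,144)]+[(*blade(0,q)[0],113) for q in((0,-22),(0,0),(0,16),(10,-22),(10,0),(10,16),(5,-34))]: dr(u2w(v,p),(0,0,255))
cv2.imwrite('pics/o1b.png',im)
```

```text
[534.12  12.52  -0.13]
[[-0.73 -0.23]
 [ 0.13  0.72]
 [-1.01 -2.08]
 [ 2.48 -2.01]
 [-0.02  0.96]
 [-0.1   2.18]
 [-0.74  0.46]]
ball meas in [427.24 -60.96 105.  ] pred [432.15 -64.78]
pivot bolt [(115, array([497.86,  35.73, 115.  ])), (125, array([495.08,  35.58, 125.  ])), (135, array([492.3 ,  35.44, 135.  ]))] [496.8   35.56]
bend [464.11 -26.78 113.  ]
faceouter [450.23 -34.38 113.  ]
inner [454.64 -41.68 113.  ]
(0, -22) [436.43 -52.5 ]
(0, 0) [451.11 -36.11]
(0, 16) [461.78 -24.19]
(10, 0) [458.56 -42.78]
```

View pics/o1b.png

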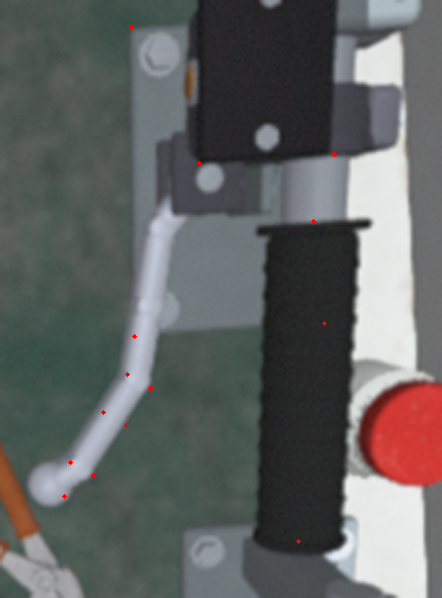

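```bash
python3 - <<'E'
from h import *
np.set_printoptions(precision=1,suppress=True)
f=r.grab_frame('wrist');H=f['hand_eye']
for h in(0,5,10,20,30,40,50,60,73):
    print(h,[proj(f,(x,y,-h),H)*1.5 for x,y in((0,-14.5),(0,14.5),(11,14.5),(11,0))])
E
python3 -c "
import cv2
im=cv2.imread('pics/w1.png')[220:384,130:400];cv2.imwrite('pics/f1.png',cv2.resize(im,None,fx=2.9,fy=2.9,interpolation=cv2.INTER_CUBIC)+0)"
```

```text
0 [array([342.7, 377.5]), array([431.6, 377.4]), array([432.4, 346.4]), array([387.1, 346.4])]
5 [array([341.3, 385. ]), array([433. , 384.9]), array([433.9, 353. ]), array([387.1, 353. ])]
10 [array([339.8, 392.9]), array([434.4, 392.8]), array([435.4, 360. ]), array([387.1, 360.1])]
20 [array([336.5, 410.4]), array([437.7, 410.3]), array([438.8, 375.6]), array([387. , 375.7])]
30 [array([332.7, 430.5]), array([441.4, 430.4]), array([442.7, 393.6]), array([387. , 393.7])]
40 [array([328.3, 453.9]), array([445.7, 453.7]), array([447.2, 414.5]), array([387. , 414.6])]
50 [array([323.2, 481.2]), array([450.8, 481.1]), array([452.6, 439.2]), array([386.9, 439.3])]
60 [array([317. , 513.9]), array([456.8, 513.7]), array([459. , 468.8]), array([386.8, 468.8])]
73 [array([307.1, 566.9]), array([466.7, 566.8]), array([469.5, 517.2]), array([386.8, 517.2])]
```

View pics/f1.png

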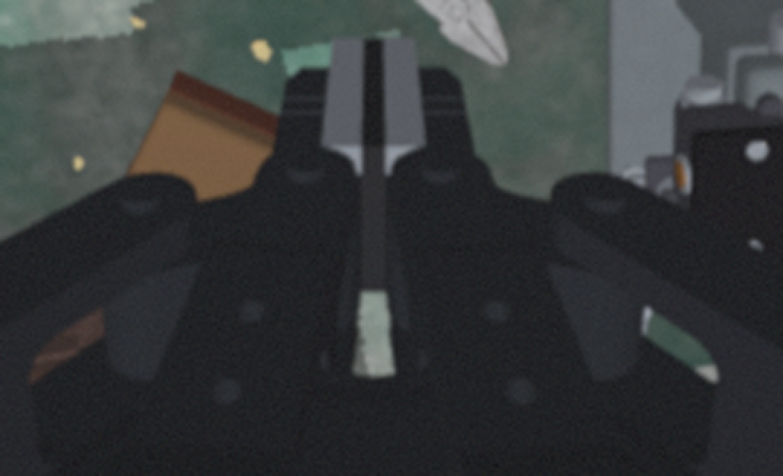

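```bash
cat > path.py <<'E'
from h import *
np.set_printoptions(precision=2,suppress=True)
VL=np.array([534.1,12.5,-0.125])
def tgt(v,th,off=14.5,y=-2,z=91):
    p,a=blade(th,(-off,y)); return np.append(u2w(v,p),z), a+v[2]
E
python3 - <<'E'
from path import *
st()
p,a=tgt(VL,0,30); print(p,a,rel(p,a)); p[2]=150; print(rel(p,a))
E
```

```text
t 3.00 p [400.5 -40.6 270.7] yang -0.1942 F [0.  0.6 0.5] op -0.004 q [-0.1  -0.05  2.03  0.    1.17  0.09]
[427.56 -18.17  91.  ] -0.725 (array([ 2.72,  2.2 , 17.98]), np.float64(30.41064007431519))
(array([ 2.72,  2.21, 12.08]), np.float64(30.41064007431519))
```

Call:
drive_tool([
  [1,[1.0,0.8,3],10],
  [1,[2.0,1.6,6],20],
  [1,[2.7,2.2,9],30.4],
  [1,[2.7,2.2,12],30.4],
  [1,[2.7,2.2,14.5],30.4],
  [1,[2.7,2.2,16.5],30.4],
  [1,[2.7,2.2,18],30.4],
  [1,[2.7,2.2,18],30.4],
])

```text
clock: 4.0
eef_pos: [426.8, -17.8, 90.0]
tcp_rot: [-3.141, 0.0, 0.847]
contact_force: [-0.0, 0.3, 0.3]
opening: 0.004
```

```bash
python3 look.py w2
python3 - <<'E'
from h import *
f=r.grab_frame('scene');save(f,'s2')
im=f['color'][120:260,190:380]; cv2.imwrite('pics/s2z.png',cv2.resize(cv2.cvtColor(im,cv2.COLOR_RGB2BGR),None,fx=4,fy=4,interpolation=cv2.INTER_CUBIC))
E
```

```text
t 4.00 p [426.8 -17.8  90. ] yang -0.7236 F [-0.   0.3  0.3] op 0.004 q [-0.1  0.3  2.2  0.   0.7  0.7]
blade_1 0.83 [328.7 262.6] [451.5 -36.4 105. ]
unit_1 0.90 [350.5  59.8] [536.1  13.1   0. ]
unit_1 0.80 [510.8 292.3] [ 527.6 -219.8    0. ]
grip_1 0.62 [423.3  37.7] [533.1  12.9 105. ]
```

View pics/w2f.png

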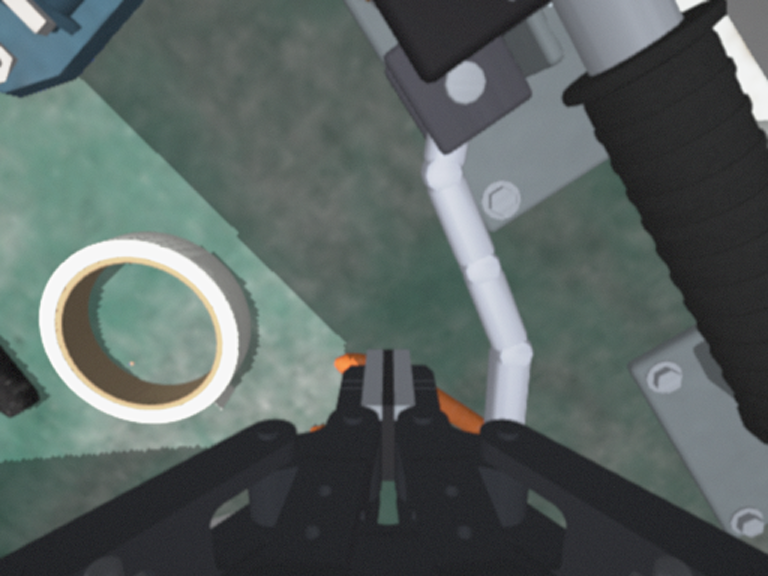

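View pics/s2z.png

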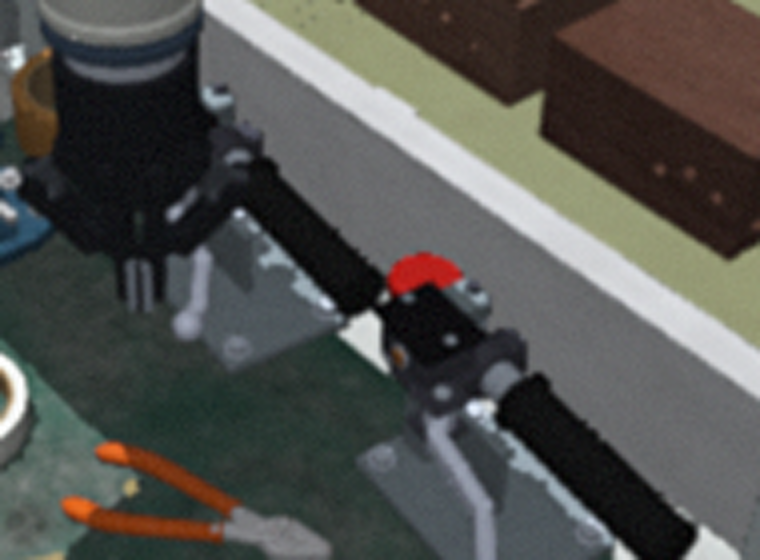

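```bash
cat >> path.py <<'E'
def plan(v,seq,**k):
    st()
    for off,th in seq:
        p,a=tgt(v,th,off,**k); d,t=rel(p,a); print(off,th,'[1, [%.2f, %.2f, %.2f], %.1f],'%(*d,t))
E
python3 - <<'E'
from path import *
plan(VL,[(22,0),(17,0),(14.5,0),(14.5,.05),(14.5,.1),(14.5,.15),(14.5,.2),(14.5,.25)])
E
```

```text
t 4.30 p [428.  -18.3  91.4] yang -0.7245 F [ 0.1 -0.1  0.4] op 0.001 q [-0.05  0.26  2.16  0.    0.72  0.68]
22 0 [1, [-0.02, 0.75, 0.04], 0.0],
17 0 [1, [-0.02, 1.25, 0.04], 0.0],
14.5 0 [1, [-0.02, 1.50, 0.04], 0.0],
14.5 0.05 [1, [-0.02, 1.93, 0.04], -2.8],
14.5 0.1 [1, [0.01, 2.36, 0.04], -5.7],
14.5 0.15 [1, [0.06, 2.79, 0.04], -8.6],
14.5 0.2 [1, [0.13, 3.21, 0.05], -11.4],
14.5 0.25 [1, [0.23, 3.63, 0.05], -14.3],
```

Call:
drive_tool([
  [1,[0,0.6,0],0],
  [1,[0,1.1,0],0],
  [1,[0,1.5,0],0],
  [1,[0,1.9,0],-2.8],
  [1,[0,2.35,0],-5.7],
  [1,[0.05,2.8,0],-8.6],
  [1,[0.13,3.2,0],-11.4],
  [1,[0.23,3.6,0],-14.3],
])

```text
clock: 5.3
eef_pos: [455.7, -40.4, 91.2]
tcp_rot: [3.142, -0.001, 1.097]
contact_force: [-2.8, 1.7, 2.7]
opening: 0.002
```

```bash
python3 look.py w3; python3 -c "
from path import *
for th in(.25,.3,.34,.4): print(th,tgt(VL,th))
plan(VL,[(14.5,.28),(14.5,.31),(14.5,.34),(14.5,.37)])"
```

```text
t 5.30 p [455.7 -40.4  91.2] yang -0.4737 F [-2.8  1.7  2.7] op 0.002 q [-0.1  0.3  2.1  0.   0.7  0.4]
blade_1 0.68 [290.4 259.8] [469.7 -44.  105. ]
unit_1 0.64 [323.7  79.5] [533.5  13.3   0. ]
grip_1 0.97 [378.1  71.5] [533.1  12.2 105. ]
0.25 (array([456.73, -40.69,  91.  ]), np.float64(-0.475))
0.3 (array([460.58, -42.59,  91.  ]), np.float64(-0.425))
0.34 (array([463.72, -43.97,  91.  ]), np.float64(-0.38499999999999995))
0.4 (array([468.54, -45.8 ,  91.  ]), np.float64(-0.32499999999999996))
t 5.55 p [455.8 -40.4  91.3] yang -0.4762 F [-3.3  1.5  1.2] op -0.000 q [-0.09  0.3   2.1   0.    0.74  0.38]
14.5 0.28 [1, [0.01, 0.35, 0.03], -1.8],
14.5 0.31 [1, [0.02, 0.61, 0.03], -3.5],
14.5 0.34 [1, [0.04, 0.87, 0.03], -5.2],
14.5 0.37 [1, [0.07, 1.12, 0.03], -6.9],
```

View pics/w3f.png

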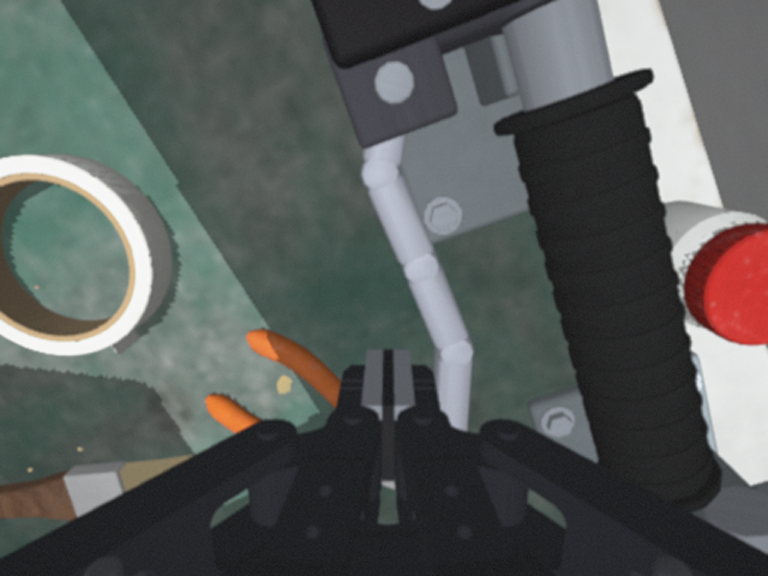

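Call:
drive_tool([
  [1,[0.01,0.3,0],-1.8],
  [1,[0.02,0.55,0],-3.5],
  [1,[0.02,0.65,0],-4],
])

```text
clock: 5.92
eef_pos: [461.7, -43.2, 91.2]
tcp_rot: [3.141, -0.001, 1.165]
contact_force: [-3.8, 2.4, 2.2]
opening: 0.003
```

```bash
python3 -c "
from path import *
plan(VL,[(14.5,.31),(14.5,.34),(14.5,.37),(14.5,.40),(14.5,.45)])"
```

```text
t 5.92 p [461.7 -43.2  91.2] yang -0.4055 F [-3.8  2.4  2.2] op 0.003 q [-0.1   0.3   2.09  0.    0.75  0.31]
14.5 0.31 [1, [0.01, -0.04, 0.02], 0.5],
14.5 0.34 [1, [0.01, 0.21, 0.02], -1.2],
14.5 0.37 [1, [0.01, 0.47, 0.02], -2.9],
14.5 0.4 [1, [0.03, 0.73, 0.02], -4.6],
14.5 0.45 [1, [0.07, 1.16, 0.02], -7.5],
```

Call:
drive_tool([
  [1,[0.01,0.1,0],-0.6],
  [1,[0.01,0.2,0],-1.2],
  [1,[0.01,0.3,0],-1.6],
  [1,[0.01,0.35,0],-1.8],
])

```text
clock: 6.42
eef_pos: [463.8, -44.1, 91.1]
tcp_rot: [-3.14, -0.0, 1.197]
contact_force: [-9.3, 4.8, 8.3]
opening: 0.001
```

```bash
python3 -c "
from path import *
plan(VL,[(14.5,.34),(14.5,.37),(14.5,.40),(14.5,.45)])"
```

```text
t 6.42 p [463.8 -44.1  91.1] yang -0.3739 F [-9.3  4.8  8.3] op 0.001 q [-0.1   0.31  2.08  0.    0.75  0.27]
14.5 0.34 [1, [0.01, -0.01, 0.01], 0.6],
14.5 0.37 [1, [0.01, 0.24, 0.01], -1.1],
14.5 0.4 [1, [0.02, 0.50, 0.01], -2.8],
14.5 0.45 [1, [0.05, 0.93, 0.01], -5.7],
```

Call:
drive_tool([
  [1,[0,0.2,0],0],
  [1,[0,0.25,0],0],
  [1,[0,0.25,0],0],
  [1,[0,0.25,0],0],
  [1,[0,0.25,0],0],
  [1,[0,0.25,0],0],
  [1,[0,0.25,0],0],
  [1,[0,0.25,0],0],
  [1,[0,0.25,0],0],
  [1,[0,0.25,0],0],
  [1,[0,0.25,0],0],
  [1,[0,0.25,0],0],
])

```text
clock: 7.92
eef_pos: [463.8, -44.3, 90.8]
tcp_rot: [-3.135, 0.0, 1.197]
contact_force: [-10.5, 6.8, 10.2]
opening: -0.001
```

```bash
python3 look.py w4
```

```text
t 7.92 p [463.8 -44.3  90.8] yang -0.3740 F [-10.5   6.8  10.2] op -0.001 q [-0.1  0.3  2.1  0.   0.8  0.3]
blade_1 0.65 [289.  261.9] [477.4 -47.  105. ]
unit_1 0.71 [323.8  87.4] [533.7  12.    0. ]
grip_1 0.68 [374.9  83.7] [533.2  11.9 105. ]
```

View pics/w4f.png

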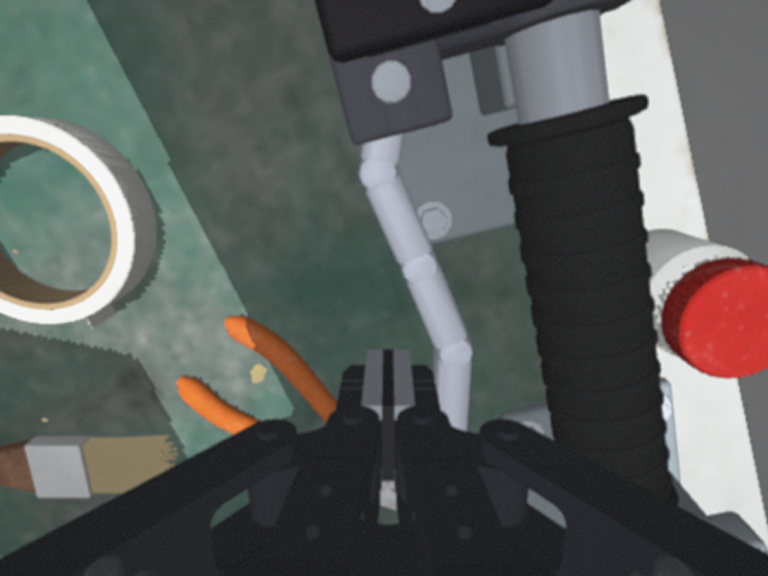

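```bash
python3 -c "
from path import *
plan(VL,[(16,.3),(17,.2),(18,.1),(20,0),(28,0),(36,0)])"
```

```text
t 8.18 p [463.8 -44.3  90.8] yang -0.3740 F [-10.7   6.7  10.1] op 0.002 q [-0.1   0.31  2.08  0.    0.76  0.27]
16 0.3 [1, [0.05, -0.51, -0.02], 2.9],
17 0.2 [1, [0.17, -1.46, -0.01], 8.7],
18 0.1 [1, [0.40, -2.39, -0.01], 14.4],
20 0 [1, [0.76, -3.39, 0.00], 20.1],
28 0 [1, [1.04, -4.14, 0.01], 20.1],
36 0 [1, [1.31, -4.89, 0.01], 20.1],
```

Call:
drive_tool([
  [1,[0.05,-0.5,0],2.9],
  [1,[0.1,-1.0,0],5.8],
  [1,[0.17,-1.5,0],8.7],
  [1,[0.3,-2.0,0],11.6],
  [1,[0.4,-2.4,0],14.4],
  [1,[0.6,-2.9,0],17.2],
  [1,[0.76,-3.4,0],20.1],
  [1,[1.0,-4.1,0],20.1],
  [1,[1.3,-4.9,0],20.1],
  [1,[1.3,-4.9,0],20.1],
])

```text
clock: 9.43
eef_pos: [422.6, -14.0, 91.1]
tcp_rot: [-3.136, 0.002, 0.847]
contact_force: [0.7, -0.1, -0.1]
opening: 0.001
```

```bash
python3 look.py w5
```

```text
t 9.43 p [422.6 -14.   91.1] yang -0.7235 F [ 0.7 -0.1 -0.1] op 0.001 q [-0.   0.2  2.2  0.   0.7  0.7]
blade_1 0.81 [340.8 260.9] [451.7 -36.  105. ]
unit_1 0.58 [356.6  59.6] [534.7  14.5   0. ]
grip_1 0.76 [439.6  37.6] [533.6  12.7 105. ]
```

View pics/w5f.png

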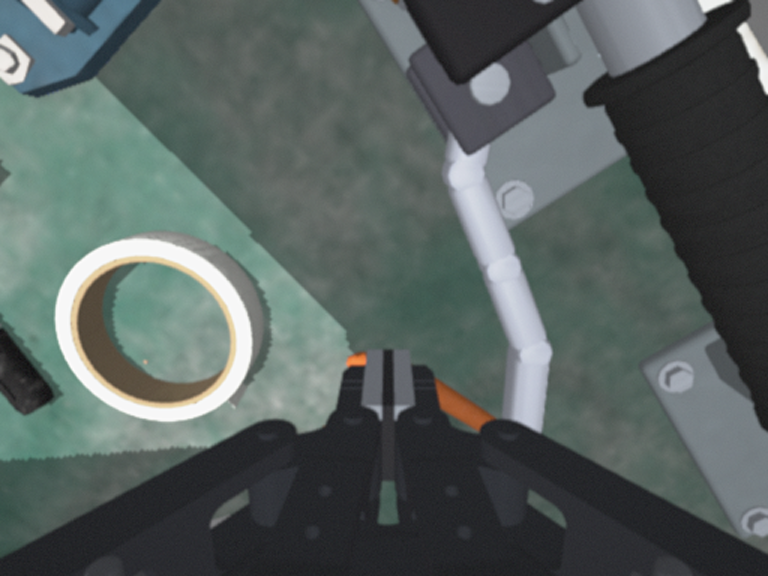

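```bash
python3 -c "
from path import *
for p,a in (([415,-20,200],-.7),([400,-265,270],-.2)): print(rel(p,a))"
```

```text
(array([ -0.99,  -0.31, -10.88]), np.float64(-1.4146456667754115))
(array([-20.34,  14.77, -17.93]), np.float64(-30.06253542331657))
```

Call:
drive_tool([
  [1,[0,-0.5,-5],0],
  [1,[-0.5,-0.5,-10],0],
  [1,[-2,1,-14],-5],
  [1,[-5.5,3.5,-17],-10],
  [1,[-9.2,6.3,-18],-15],
  [1,[-12.9,9.1,-18],-20],
  [1,[-16.6,12,-18],-25],
  [1,[-20.3,14.8,-18],-30],
  [1,[-20.3,14.8,-18],-30],
  [1,[-20.3,14.8,-18],-30],
])

```text
clock: 10.92
eef_pos: [400.2, -264.6, 270.5]
tcp_rot: [-3.135, -0.002, 1.368]
contact_force: [-0.3, 0.7, -0.7]
opening: -0.003
```

```bash
python3 look.py w6; python3 -c "
import cv2
im=cv2.imread('pics/w6.png')[0:230,270:440];cv2.imwrite('pics/z6.png',cv2.resize(im,None,fx=2.6,fy=2.6,interpolation=cv2.INTER_CUBIC))"
```

```text
t 10.93 p [ 400.2 -264.6  270.5] yang -0.2028 F [-0.3  0.7 -0.7] op -0.003 q [-0.6  0.1  1.9 -0.   1.2 -0.4]
cap_1 0.59 [367.4  39.4] [ 504. -170.  144.]
blade_1 0.83 [303.6 164.8] [ 444.  -265.8  105. ]
unit_1 0.62 [354.6  97.2] [ 528.6 -219.9    0. ]
unit_1 0.59 [385.8  99.8] [ 565.8 -230.7    0. ]
grip_1 0.72 [386.1  98.5] [ 528.1 -219.8  105. ]
```

View pics/w6f.png

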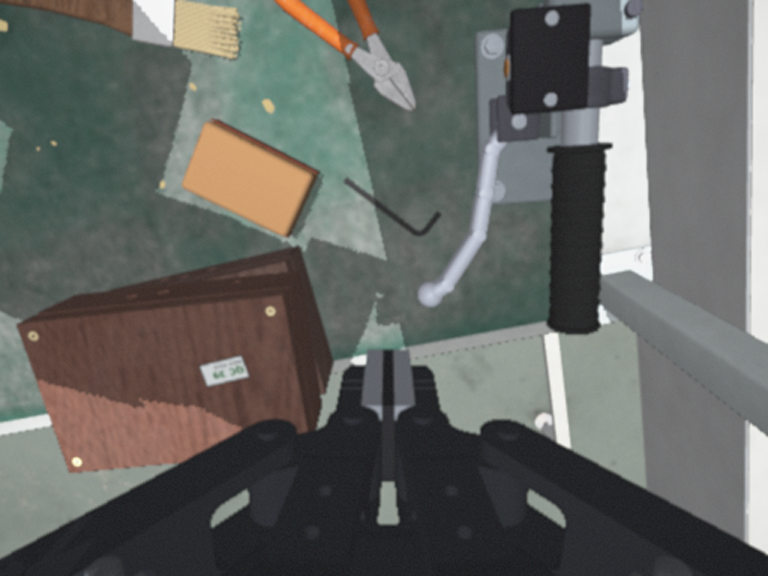

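View pics/z6.png

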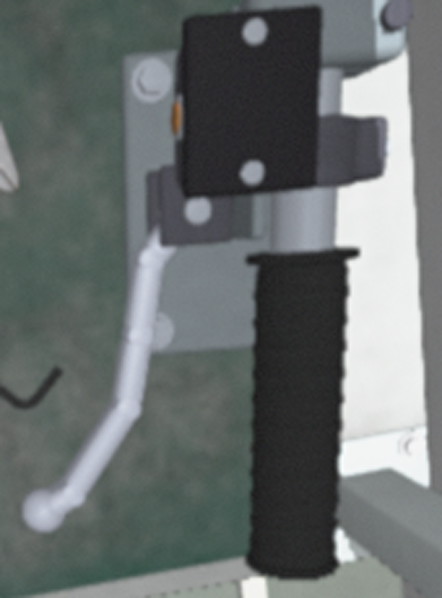

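Run:
```python
from path import *
z=np.load('pics/w6.npz');f=dict(zip(('fx','fy','cx','cy'),z['k']));P=z['P']
w=lambda px,h:atz(f,np.array(px)/2.6+[270,0],h,P)
obs=[((-30,46),w((254,102),144)),((-45,87),w((124,56),10)),((-45,-45),w((128,353),10)),((-50,21),w((185,195),143)),((-10,21),w((318,186),143)),((-50,71),w((189,18),143)),((-10,71),w((320,7),143)),((0,2),w((304,256),105)),((0,-117),w((290,573),105))]
v,e=fitpts(obs);print(v);print(e)
print('ball',w((43,511),105),u2w(v,blade(0,(5,-34))[0]),'blade o',u2w(v,blade(0)[0]))
ww=lambda px,h:atz(f,np.array(px)/1.5,h,P)
for px in((603,280),(640,272),(606,320)): print('post',px,[ww(px,h) for h in(0,20,50)])
for px in((755,330),(755,425)): print('post up',px,[ww(px,h) for h in(200,300)])
VR=v
for th in(0,.34,.6): print(th,tgt(v,th))
```

```text
[ 527.96 -220.36   -0.13]
[[ 0.16 -0.83]
 [ 0.08  0.99]
 [-0.19 -2.75]
 [-0.11 -1.45]
 [-0.1  -1.23]
 [-0.78  0.7 ]
 [ 1.9   0.16]
 [-0.65  1.56]
 [-0.32  2.84]]
ball [ 421.96 -294.44  105.  ] [ 425.65 -297.2 ] blade o [ 444.73 -268.62]
post (603, 280) [array([ 576.58, -346.46,    0.  ]), array([ 568.82, -338.99,   20.  ]), array([ 557.17, -327.79,   50.  ])]
post (640, 272) [array([ 608.99, -345.61,    0.  ]), array([ 599.66, -338.18,   20.  ]), array([ 585.66, -327.04,   50.  ])]
post (606, 320) [array([ 576.29, -384.98,    0.  ]), array([ 568.54, -375.65,   20.  ]), array([ 556.92, -361.65,   50.  ])]
post up (755, 330) [array([ 566.86, -310.67,  200.  ]), array([ 496.17, -255.08,  300.  ])]
post up (755, 425) [array([ 567.35, -362.85,  200.  ]), array([ 496.42, -282.76,  300.  ])]
0 (array([ 432.63, -260.38,   91.  ]), np.float64(-0.7346728499755967))
0.34 (array([ 457.05, -276.14,   91.  ]), np.float64(-0.3946728499755967))
0.6 (array([ 478.49, -282.15,   91.  ]), np.float64(-0.13467284997559673))
```

```bash
echo "VR=np.array([528.,-220.4,-0.13])">>path.py; python3 -c "
from path import *
plan(VR,[(30,0)]);plan(VR,[(30,0)],z=180)"
```

```text
t 11.18 p [ 400.7 -264.   270.8] yang -0.2000 F [0.1 0.3 0.7] op -0.000 q [-0.58  0.09  1.88 -0.    1.18 -0.38]
30 0 [1, [1.71, 1.86, 17.98], 30.4],
t 11.18 p [ 400.7 -264.   270.8] yang -0.2000 F [0.1 0.3 0.7] op -0.000 q [-0.58  0.09  1.88 -0.    1.18 -0.38]
30 0 [1, [1.72, 1.80, 9.08], 30.4],
```

Call:
drive_tool([
  [1,[0.6,0.6,3],10],
  [1,[1.2,1.2,6],20],
  [1,[1.7,1.8,9],30.4],
  [1,[1.7,1.8,12],30.4],
  [1,[1.7,1.8,14.5],30.4],
  [1,[1.7,1.85,16.5],30.4],
  [1,[1.7,1.85,18],30.4],
  [1,[1.7,1.85,18],30.4],
])

```text
clock: 12.18
eef_pos: [420.7, -250.0, 90.0]
tcp_rot: [-3.134, 0.002, 0.841]
contact_force: [0.2, 0.8, -0.7]
opening: 0.0
```

```bash
python3 look.py w7;python3 -c "
from path import *
plan(VR,[(22,0),(17,0),(14.5,0),(14.5,.05),(14.5,.1),(14.5,.15),(14.5,.2),(14.5,.25)])"
```

```text
t 12.18 p [ 420.7 -250.    90. ] yang -0.7301 F [ 0.2  0.8 -0.7] op 0.000 q [-0.5  0.3  2.  -0.   0.8  0.2]
blade_1 0.80 [325.1 263.7] [ 443.9 -268.1  105. ]
unit_1 0.66 [346.5  63.8] [ 526.  -219.7    0. ]
grip_1 0.84 [425.   35.4] [ 527.9 -219.7  105. ]
t 12.43 p [ 421.7 -251.    91.5] yang -0.7306 F [-0.1 -0.1  0.1] op 0.005 q [-0.54  0.34  2.03 -0.    0.78  0.19]
22 0 [1, [0.00, 0.74, 0.05], -0.0],
17 0 [1, [0.00, 1.24, 0.05], -0.0],
14.5 0 [1, [0.00, 1.49, 0.05], -0.0],
14.5 0.05 [1, [0.01, 1.92, 0.04], -2.9],
14.5 0.1 [1, [0.04, 2.35, 0.04], -5.8],
14.5 0.15 [1, [0.09, 2.78, 0.04], -8.6],
14.5 0.2 [1, [0.16, 3.20, 0.04], -11.5],
14.5 0.25 [1, [0.25, 3.62, 0.04], -14.4],
```

View pics/w7f.png

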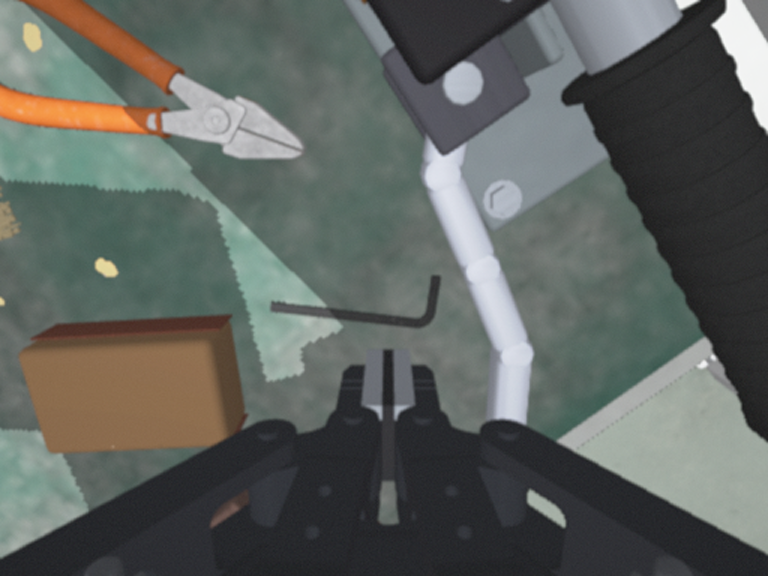

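Call:
drive_tool([
  [1,[0,0.6,0],0],
  [1,[0,1.1,0],0],
  [1,[0,1.5,0],0],
  [1,[0,1.9,0],-2.9],
  [1,[0.04,2.35,0],-5.8],
  [1,[0.09,2.8,0],-8.6],
  [1,[0.16,3.2,0],-11.5],
  [1,[0.25,3.6,0],-14.4],
])

```text
clock: 13.42
eef_pos: [449.4, -272.8, 91.1]
tcp_rot: [-3.135, 0.001, 1.093]
contact_force: [-3.1, 1.3, 4.1]
opening: 0.002
```

```bash
python3 -c "
from path import *
plan(VR,[(14.5,.28),(14.5,.31),(14.5,.34),(14.5,.36)])"
```

```text
t 13.43 p [ 449.4 -272.8   91.1] yang -0.4776 F [-3.1  1.3  4.1] op 0.002 q [-0.55  0.39  1.95 -0.    0.81 -0.07]
14.5 0.28 [1, [0.01, 0.36, 0.01], -1.6],
14.5 0.31 [1, [0.02, 0.62, 0.01], -3.3],
14.5 0.34 [1, [0.03, 0.88, 0.01], -5.0],
14.5 0.36 [1, [0.05, 1.05, 0.01], -6.2],
```

Call:
drive_tool([
  [1,[0.01,0.3,0],-1.6],
  [1,[0.02,0.6,0],-3.3],
  [1,[0.03,0.8,0],-4.5],
  [1,[0.03,0.9,0],-5.1],
  [1,[0.04,1.0,0],-5.7],
])

```text
clock: 14.05
eef_pos: [458.2, -276.7, 90.9]
tcp_rot: [-3.134, -0.0, 1.193]
contact_force: [-3.2, 3.5, 2.7]
opening: -0.001
```

```bash
python3 -c "
from path import *
plan(VR,[(14.5,.34),(14.5,.36),(14.5,.4),(14.5,.45),(14.5,.5),(14.5,.53)])"
```

```text
t 14.05 p [ 458.2 -276.7   90.9] yang -0.3778 F [-3.2  3.5  2.7] op -0.001 q [-0.55  0.4   1.93 -0.    0.82 -0.17]
14.5 0.34 [1, [-0.01, -0.08, -0.01], 0.7],
14.5 0.36 [1, [-0.01, 0.09, -0.01], -0.4],
14.5 0.4 [1, [-0.01, 0.43, -0.01], -2.7],
14.5 0.45 [1, [0.02, 0.86, -0.02], -5.6],
14.5 0.5 [1, [0.07, 1.29, -0.02], -8.5],
14.5 0.53 [1, [0.11, 1.54, -0.02], -10.2],
```

Call:
drive_tool([
  [1,[0,0.3,0],-1.6],
  [1,[0,0.6,0],-3.6],
  [1,[0.02,0.9,0],-5.6],
  [1,[0.05,1.2,0],-8],
  [1,[0.1,1.5,0],-10],
])

```text
clock: 14.68
eef_pos: [472.1, -281.0, 90.7]
tcp_rot: [-3.133, -0.002, 1.369]
contact_force: [-5.3, 2.7, 4.5]
opening: -0.002
```

```bash
python3 look.py w8; python3 -c "
from path import *
plan(VR,[(14.5,.5),(14.5,.53),(14.5,.56),(14.5,.58),(14.5,.6),(14.5,.62)])
f=r.grab_frame('scene');im=f['color'][150:290,230:420]; cv2.imwrite('pics/s8z.png',cv2.resize(cv2.cvtColor(im,cv2.COLOR_RGB2BGR),None,fx=4,fy=4,interpolation=cv2.INTER_CUBIC))"
```

```text
t 14.68 p [ 472.1 -281.    90.7] yang -0.2018 F [-5.3  2.7  4.5] op -0.002 q [-0.5  0.4  1.9 -0.   0.8 -0.3]
blade_1 0.64 [287.  261.8] [ 485.4 -281.2  105. ]
unit_1 0.62 [318.1  99.3] [ 526.4 -220.4    0. ]
grip_1 0.72 [366.9 102.2] [ 527.4 -220.   105. ]
grip_1 0.53 [157.9 153.9] [ 443.  -223.1  105. ]
t 14.93 p [ 472.1 -281.    90.7] yang -0.2031 F [-4.9  3.   4.2] op 0.003 q [-0.54  0.42  1.9  -0.    0.83 -0.34]
14.5 0.5 [1, [-0.02, -0.17, -0.03], 1.5],
14.5 0.53 [1, [-0.02, 0.09, -0.03], -0.2],
14.5 0.56 [1, [-0.02, 0.34, -0.03], -1.9],
14.5 0.58 [1, [-0.01, 0.51, -0.03], -3.0],
14.5 0.6 [1, [-0.01, 0.69, -0.03], -4.2],
14.5 0.62 [1, [0.01, 0.86, -0.04], -5.3],
```

View pics/w8f.png

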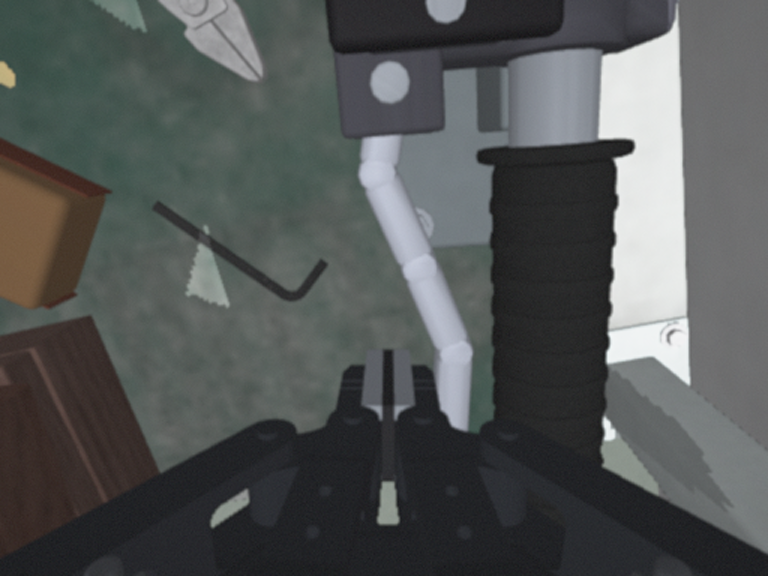

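View pics/s8z.png

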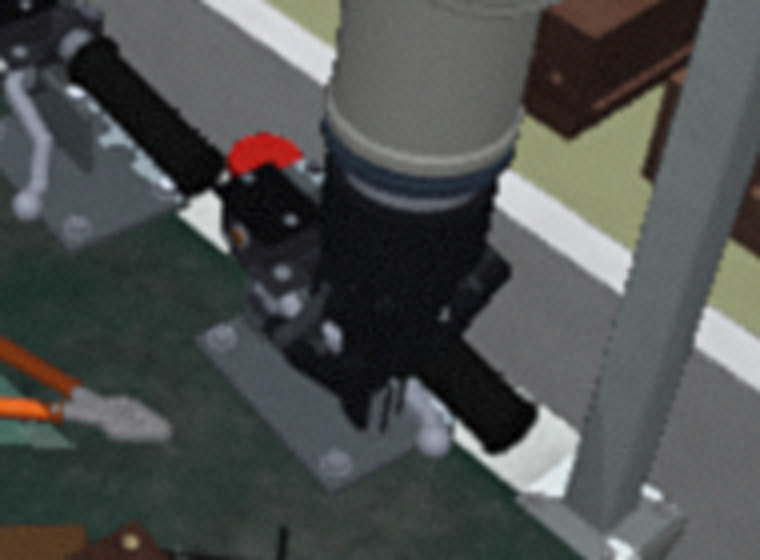

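Call:
drive_tool([
  [1,[0,0.25,0],-1.5],
  [1,[0,0.45,0],-2.8],
  [1,[0,0.6,0],-3.6],
  [1,[0,0.75,0],-4.3],
  [1,[0,0.85,0],-4.3],
])

```text
clock: 15.6
eef_pos: [479.2, -282.2, 90.5]
tcp_rot: [-3.131, -0.003, 1.443]
contact_force: [-9.8, 3.2, 7.0]
opening: 0.005
```

```bash
python3 -c "
from path import *
plan(VR,[(14.5,.58),(14.5,.6),(14.5,.62)])"
```

```text
t 15.60 p [ 479.2 -282.2   90.5] yang -0.1275 F [-9.8  3.2  7. ] op 0.005 q [-0.53  0.43  1.89 -0.    0.84 -0.41]
14.5 0.58 [1, [-0.02, -0.21, -0.05], 1.3],
14.5 0.6 [1, [-0.03, -0.04, -0.05], 0.1],
14.5 0.62 [1, [-0.03, 0.13, -0.05], -1.0],
```

At th≈0.60 with the force rising: the blade is at the grip. Now I hold.

Call:
drive_tool([
  [1,[0,0.2,0],0],
  [1,[0,0.25,0],0],
  [1,[0,0.25,0],0],
  [1,[0,0.25,0],0],
  [1,[0,0.25,0],0],
  [1,[0,0.25,0],0],
  [1,[0,0.25,0],0],
  [1,[0,0.25,0],0],
  [1,[0,0.25,0],0],
  [1,[0,0.25,0],0],
  [1,[0,0.25,0],0],
  [1,[0,0.25,0],0],
])

```text
clock: 17.1
eef_pos: [479.4, -282.1, 90.5]
tcp_rot: [-3.126, -0.004, 1.444]
contact_force: [-13.0, 1.4, 10.6]
opening: 0.001
```

```bash
python3 look.py w9; python3 -c "
from path import *
plan(VR,[(16,.55),(16,.45),(16.5,.35),(17,.25),(18,.1),(20,0),(28,0),(36,0)])"
```

```text
t 17.10 p [ 479.4 -282.1   90.5] yang -0.1272 F [-13.    1.4  10.6] op 0.001 q [-0.5  0.4  1.9 -0.   0.8 -0.4]
blade_1 0.90 [286.7 261.4] [ 492.6 -281.   105. ]
unit_1 0.92 [317.  101.9] [ 527.5 -219.     0. ]
grip_1 0.78 [364.  110.1] [ 528.8 -220.   105. ]
t 17.35 p [ 479.4 -282.1   90.5] yang -0.1271 F [-13.7   1.6  10.7] op -0.000 q [-0.53  0.43  1.88 -0.    0.84 -0.4 ]
16 0.55 [1, [-0.01, -0.63, -0.04], 3.0],
16 0.45 [1, [0.10, -1.48, -0.03], 8.8],
16.5 0.35 [1, [0.31, -2.37, -0.01], 14.5],
17 0.25 [1, [0.61, -3.23, 0.00], 20.2],
18 0.1 [1, [1.23, -4.46, 0.02], 28.8],
20 0 [1, [1.83, -5.34, 0.04], 34.5],
28 0 [1, [2.29, -6.00, 0.05], 34.5],
36 0 [1, [2.74, -6.66, 0.06], 34.5],
```

View pics/w9f.png

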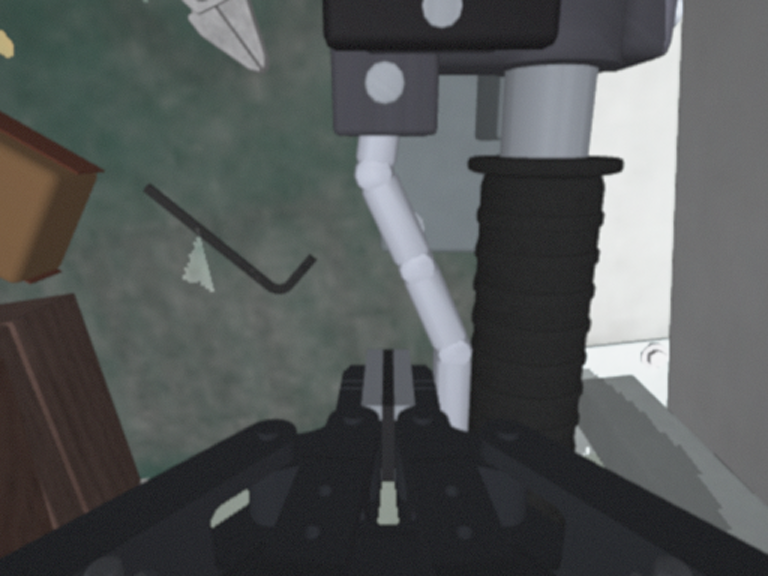

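Call:
drive_tool([
  [1,[0,-0.6,0],3],
  [1,[0.05,-1.1,0],5.9],
  [1,[0.1,-1.5,0],8.8],
  [1,[0.2,-1.9,0],11.7],
  [1,[0.3,-2.4,0],14.5],
  [1,[0.6,-3.2,0],20.2],
  [1,[0.9,-3.9,0],24.5],
  [1,[1.2,-4.5,0],28.8],
  [1,[1.5,-4.9,0],31.6],
  [1,[1.8,-5.4,0],34.5],
  [1,[2.3,-6.0,0],34.5],
  [1,[2.7,-6.7,0],34.5],
])

```text
clock: 18.85
eef_pos: [416.5, -246.8, 91.8]
tcp_rot: [-3.128, 0.005, 0.843]
contact_force: [-0.4, 0.1, 0.3]
opening: 0.001
```

```bash
python3 look.py w10; python3 -c "
from path import *
for p in ([405,-235,230],(*u2w(VR,(-30,44)),200)): print(p,rel(p,-.1))"
```

```text
t 18.85 p [ 416.5 -246.8   91.8] yang -0.7281 F [-0.4  0.1  0.3] op 0.001 q [-0.5  0.3  2.  -0.   0.8  0.2]
blade_1 0.72 [340.  260.3] [ 445.5 -268.7  105. ]
grip_1 0.71 [436.2  33.5] [ 527.6 -218.6  105. ]
[405, -235, 230] (array([  0.05,  -1.87, -13.8 ]), np.float64(-36.03649860067973))
(np.float64(503.9570454638229), np.float64(-172.88225239795847), 200) (array([ 11.29,   1.41, -10.9 ]), np.float64(-36.03649860067973))
```

View pics/w10f.png

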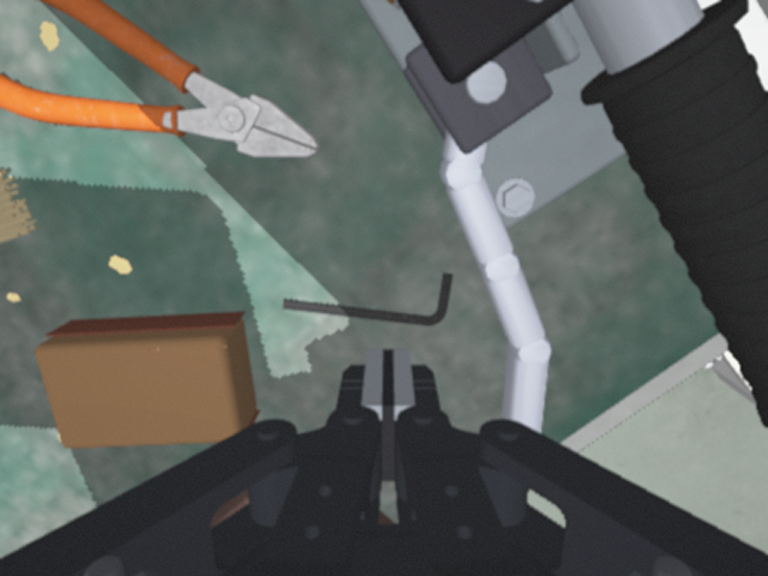

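Call:
drive_tool([
  [1,[0,-0.5,-5],-5],
  [1,[0,-0.5,-9.5],-12],
  [1,[2,0,-12],-18],
  [1,[5,0.3,-12],-24],
  [1,[8,0.9,-11.5],-30],
  [1,[11.3,1.4,-11],-36],
  [1,[11.3,1.4,-11],-36],
  [1,[11.3,1.4,-11],-36],
])

```text
clock: 20.1
eef_pos: [503.6, -172.9, 200.8]
tcp_rot: [-3.127, -0.004, 1.47]
contact_force: [-0.3, -0.3, 0.4]
opening: -0.003
```

```bash
python3 look.py w11; python3 -c "
from path import *
f=r.grab_frame('scene');im=f['color'][110:250,220:410]; cv2.imwrite('pics/s11z.png',cv2.resize(cv2.cvtColor(im,cv2.COLOR_RGB2BGR),None,fx=4,fy=4,interpolation=cv2.INTER_CUBIC))
print(rel((*u2w(VR,(-30,46)),150),-.13))"
```

```text
t 20.10 p [ 503.6 -172.9  200.8] yang -0.1012 F [-0.3 -0.3  0.4] op -0.003 q [-0.3  0.2  1.9  0.   1.1 -0.2]
blade_1 0.67 [159.8   3.4] [451.  -35.3 105. ]
unit_1 0.62 [285.1 203.6] [ 526.3 -219.4    0. ]
grip_1 0.55 [294.2 244.6] [ 527.  -218.6  105. ]
(array([0.21, 0.11, 5.12]), np.float64(1.6214742386873238))
```

View pics/w11f.png

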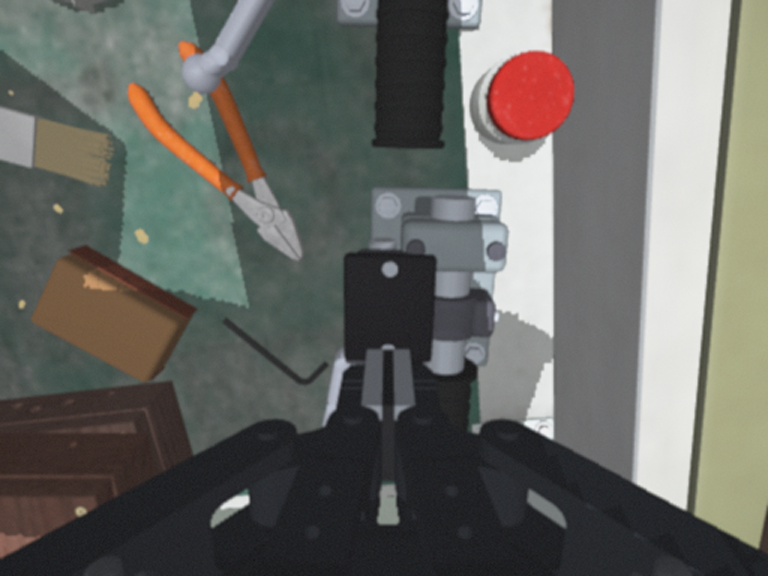

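View pics/s11z.png

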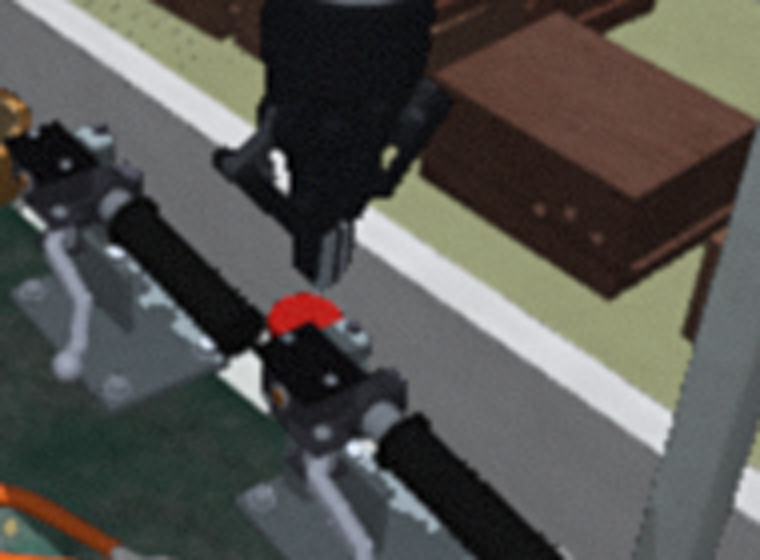

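Run:
```python
from path import *
z=np.load('pics/w11.npz');f=dict(zip(('fx','fy','cx','cy'),z['k']));P=z['P']
for px in((390,307),(345,256),(436,253),(345,358),(436,360)): print(px,atz(f,np.array(px)/1.5,144,P))
print(u2w(VR,(-30,46)))
```

```text
(390, 307) [ 504.56 -168.39  144.  ]
(345, 256) [ 487.89 -143.82  144.  ]
(436, 253) [ 526.28 -146.33  144.  ]
(345, 358) [ 481.9  -190.62  144.  ]
(436, 360) [ 522.64 -195.5   144.  ]
[ 504.22 -170.9 ]
```

Call:
drive_tool([
  [1,[0.1,0.1,1.5],1],
  [1,[0.2,0.1,3],1.6],
  [1,[0.25,0.1,4.2],1.6],
  [1,[0.25,0.1,4.8],1.6],
  [1,[0.25,0.1,4.8],1.6],
])

```text
clock: 21.02
eef_pos: [503.9, -170.4, 152.5]
tcp_rot: [-3.126, -0.004, 1.441]
contact_force: [0.2, 0.1, 0.5]
opening: 0.002
```

```bash
python3 -c "
from path import *
st(); print(rel((504.3,-170.3,144),-.13))"
```

```text
t 21.02 p [ 503.9 -170.4  152.5] yang -0.1294 F [0.2 0.1 0.5] op 0.002 q [-0.33  0.31  1.89  0.    0.95 -0.2 ]
(array([0.01, 0.05, 0.85]), np.float64(0.03497097834824444))
```

Call:
drive_tool([
  [1,[0,0,0.2],0],
  [1,[0,0,0.4],0],
  [1,[0,0,0.55],0],
  [1,[0,0,0.65],0],
  [1,[0,0,0.7],0],
])

```text
clock: 21.65
eef_pos: [503.9, -170.4, 145.5]
tcp_rot: [-3.126, -0.004, 1.441]
contact_force: [-0.2, -0.7, -0.3]
opening: -0.004
```

Call:
drive_tool([
  [1,[0,0,0.05],0],
  [1,[0,0,0.1],0],
  [1,[0,0,0.15],0],
  [1,[0,0,0.15],0],
])

```text
clock: 22.15
eef_pos: [503.8, -170.4, 144.1]
tcp_rot: [-3.126, -0.004, 1.441]
contact_force: [0.1, 0.8, 2.3]
opening: 0.002
```

Call:
drive_tool([
  [1,[0,0,0.05],0],
  [1,[0,0,0.07],0],
  [1,[0,0,0.07],0],
  [1,[0,0,0.07],0],
])

```text
clock: 22.65
eef_pos: [503.9, -170.4, 144.1]
tcp_rot: [-3.127, -0.004, 1.441]
contact_force: [-2.4, 1.2, 8.4]
opening: -0.003
```

```bash
python3 look.py w12; python3 -c "
from path import *
st()
f=r.grab_frame('scene');im=f['color'][110:250,220:410]; cv2.imwrite('pics/s12z.png',cv2.resize(cv2.cvtColor(im,cv2.COLOR_RGB2BGR),None,fx=4,fy=4,interpolation=cv2.INTER_CUBIC));st()"
```

```text
t 22.65 p [ 503.9 -170.4  144.1] yang -0.1294 F [-2.4  1.2  8.4] op -0.003 q [-0.3  0.3  1.9  0.   0.9 -0.2]
cap_1 0.59 [350.7  65.9] [553. -91. 144.]
unit_1 0.95 [293.  224.4] [ 528.9 -219.5    0. ]
grip_1 0.91 [304.7 287.7] [ 527.2 -219.5  105. ]
t 22.90 p [ 503.9 -170.4  144. ] yang -0.1294 F [-3.3  0.3  8. ] op -0.003 q [-0.33  0.32  1.9   0.    0.93 -0.2 ]
t 22.95 p [ 504.  -170.4  144.1] yang -0.1295 F [-3.   1.7  8.3] op 0.004 q [-0.33  0.32  1.9   0.    0.93 -0.2 ]
```

View pics/s12z.png

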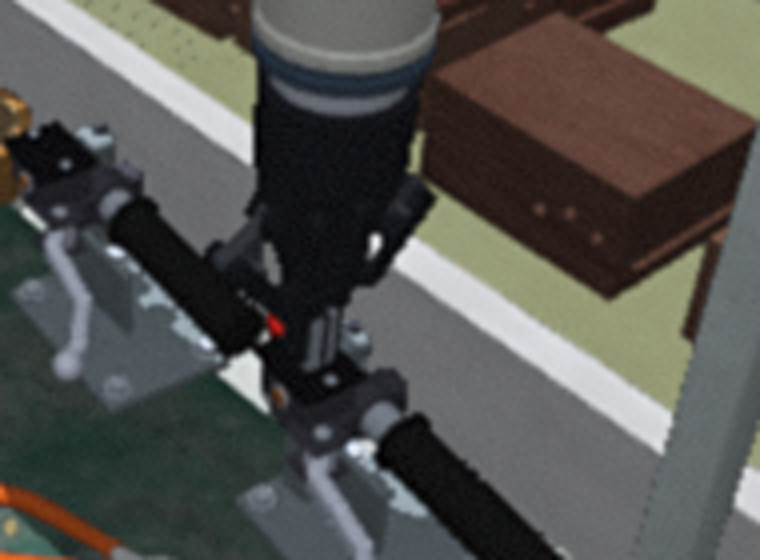

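View pics/w12f.png

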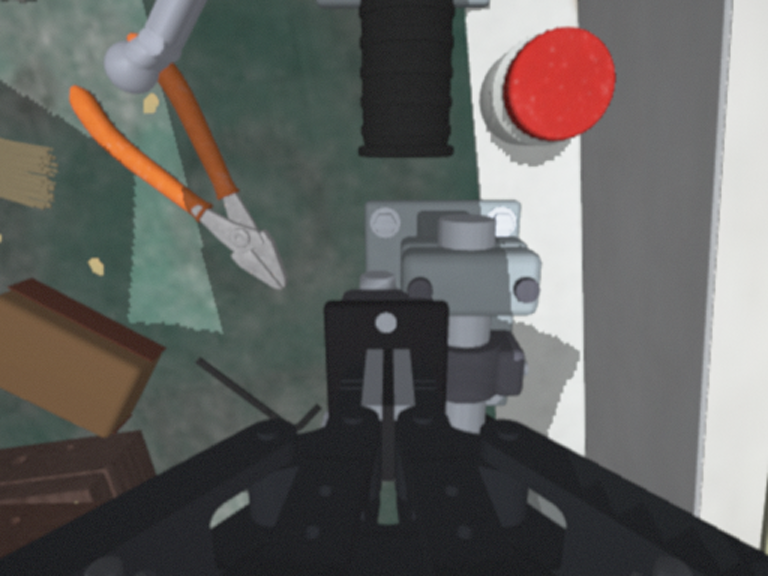

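Call:
drive_tool([
  [1,[0,0,0.03],0],
  [1,[0,0,0.03],0],
  [1,[0,0,0.03],0],
  [1,[0,0,0.03],0],
  [1,[0,0,0.03],0],
  [1,[0,0,0.03],0],
])

```text
clock: 23.7
eef_pos: [503.9, -170.4, 144.1]
tcp_rot: [-3.127, -0.004, 1.441]
contact_force: [-2.5, 1.0, 6.1]
opening: -0.001
```

```bash
python3 -c "
from path import *
for i in range(4): r.grab_frame('wrist'); st()"
```

```text
t 23.75 p [ 503.9 -170.4  144.1] yang -0.1294 F [-2.5  0.9  6.6] op 0.004 q [-0.33  0.32  1.9   0.    0.93 -0.2 ]
t 23.80 p [ 503.9 -170.4  144.1] yang -0.1295 F [-1.9  0.6  6.6] op -0.001 q [-0.33  0.32  1.9   0.    0.93 -0.2 ]
t 23.85 p [ 503.9 -170.4  144.1] yang -0.1294 F [-1.2  0.7  6.6] op 0.000 q [-0.33  0.32  1.9   0.    0.93 -0.2 ]
t 23.90 p [ 503.9 -170.4  144.1] yang -0.1294 F [-2.1  0.8  7. ] op -0.002 q [-0.33  0.32  1.9   0.    0.93 -0.2 ]
```

A bit lighter yet.

Call:
drive_tool([
  [1,[0,0,0],0],
  [1,[0,0,0],0],
  [1,[0,0,0],0],
  [1,[0,0,0],0],
])

```text
clock: 24.4
eef_pos: [503.9, -170.4, 144.1]
tcp_rot: [-3.127, -0.004, 1.441]
contact_force: [-2.2, 1.0, 4.8]
opening: -0.002
```

```bash
python3 -c "
from path import *
for i in range(5): r.grab_frame('wrist'); st()"
```

```text
t 24.45 p [ 503.9 -170.4  144.1] yang -0.1294 F [-1.6  0.7  4.7] op 0.003 q [-0.33  0.32  1.9   0.    0.93 -0.2 ]
t 24.50 p [ 503.9 -170.4  144.1] yang -0.1294 F [-1.2  0.7  4.3] op -0.001 q [-0.33  0.32  1.9   0.    0.93 -0.2 ]
t 24.55 p [ 503.9 -170.4  144.1] yang -0.1294 F [-1.5 -0.   4.4] op 0.002 q [-0.33  0.32  1.9   0.    0.93 -0.2 ]
t 24.60 p [ 503.9 -170.4  144.1] yang -0.1294 F [-1.3  0.3  4.9] op -0.003 q [-0.33  0.32  1.9   0.    0.93 -0.2 ]
t 24.65 p [ 503.9 -170.4  144.1] yang -0.1294 F [-1.5  0.2  3.8] op -0.002 q [-0.33  0.32  1.9   0.    0.93 -0.2 ]
```

Steady at about 4.5 N on the right cap, both levers are out and the bystanders are where they were.

```bash
python3 -c "
from rig import r
print(r.sign_off())"
```

```text
the job is handed in; nothing more can be done
None
```

The right lever failed, and a fingertip is now resting on its reservoir cap. The job is handed in at about 24.7 s of the 64 s allowed.

- **Left lever (sound):** I pushed it with the backs of the shut fingers. It stopped hard at about 0.34 rad, and about 12 N did not move it further. The wrist picture showed a clear gap to the grip. I held it for 1.5 s, and the picture after release showed it back at rest.
- **Right lever (failed):** It passed 0.34 rad at only 3–5 N and stopped at about 0.60 rad, with the blade against the grip in the picture. I held it there for over 1.5 s at about 13 N, then released it, and it sprang back to its rest position.
- **Fingertip on the right cap:** The shut fingertips touch near the middle of the cap. The last readings were steady at 144.1 mm height and 4–5 N.

**Checks that were less certain:**
- While pushing, the wrist also read an upward force of up to about 10 N. I put this down to friction on the blade, since it showed in the same proportion on both levers, but I could not confirm it.
- I judged finger clearance over the grip from the pictures and dimensions only.
- The ball end of each lever measured 4–6 mm further out than the given dimensions predicted. The blade positions themselves matched within about 1 mm.
- The jar, pliers and hex key looked undisturbed in the last wrist picture. I compared them by eye and did not measure them.

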